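# Slide the top-heavy glassware carton home into its bay

### The arm

A 6-joint arm with a two-finger parallel gripper is mounted at the origin on the work surface. World frame = base frame: x ahead of the robot, y to its left, z up, the work surface at z = 0. Lengths are in m, angles in rad, forces in N, time in s.
With the tool pointing down it reaches from about 0.3 to 0.775 m from the base axis. Payload 14.6 kg.
Tool frame: the origin (TCP) lies midway between the tips of the shut fingers; the grasp point (between the pads) lies 19 mm behind it; z points along the fingers, y is the line along which they close (so a half turn about z gives the same grasp; the last joint's range is limited). The gripper opens to 94 mm and grips with 3 to 60 N. Pads are 16 mm wide; open, the fingers measure 119 mm over their backs; the gripper's body (75 mm by 177 mm) begins 78 mm behind the grasp point.
Start: joints at [-0.067, 0.3, 1.521, -0, 1.321, -0.067], TCP at [0.55, -0, 0.17] pointing down, gripper open.
Joint ranges: [-3.03, 3.03], [-0.79, 2.21], [0.23, 2.52], [-1.04, 4.18], [0, 3.07], [-2.55, 2.55]. Speed limits (rad/s): [2.22, 2.22, 2.57, 3.14, 3.14, 3.14].

### API

Orientations are given as [roll, pitch, yaw] about the fixed x, y, z axes, in that order (R = Rz(yaw) Ry(pitch) Rx(roll)).
In Python, from station import telemetry, optics, ctrl gives the robot as it stands.
- The arm moves only by the tool carry_out, never from a script. Its argument "plan" is a list that holds one entry, the list of rows, each a list of 7 numbers: the shift along the tool's x, y, z in mm, then the turn, a rotation vector about the tool's x, y, z in rad, then the finger opening in mm, from 0 to 94. A call has 1 to 20 rows; each row shifts and turns the commanded pose from where the row before left it, along the tool's axes as they then stand; what a row does not reach is not made up. A row lasts 1/12 s, in which the tool goes at most 41.7 mm and 7.16 degrees, less where a joint would pass 70% of its speed; a pose out of reach is approached as far as the arm can. A call with a gripper value outside its range is refused whole. The fingers move at their own pace and stop on an object; "squeeze" is the grip in N (left out, the last holds). Time passes only in rows, so rows that do not move let the fingers close. It gives the time, the measured TCP pose, the force, the opening and the grip force at its end, in the units of the state.
- telemetry.get_obs(): the state, without advancing time (a new reading comes with each control period).
- optics.camera(name): name is "scene" or "side" or "wrist"; returns a dict with "pixels" (400x640x3 uint8, red, green, blue), "intrinsics" (3x3 intrinsics, pixels), "dist_coeffs" ([k1, k2, p1, p2, k3] as OpenCV has them; the pictures are not rectified), "origin" and "rotation" of the camera in the world. Camera axes: x right, y down, z forward; pixel columns grow to the right and rows downward; lengths in m; the calibration is good to about 2 mm. A picture is of the moment at which its call begins. There is no depth.
- ctrl.hand_in(): hands the job in; it is judged then, once.
The state is a dict: "time_s": time; "qpos": joint angles; "joint_vel": joint speeds; "tau": joint torques, N m; "ee_pos": TCP position; "eef_rot": TCP orientation; "force": force on the tool from outside, world axes, zero at the start; "moment": the same for the moment, N m; "grip_width": finger opening in m; "grip_force": force on a finger pad.
Only numpy, scipy, OpenCV 4.12 (cv2) and the standard library are available. Lean on these libraries where they do the work, as an engineer would, in place of code of your own. Each camera call takes 0.05 s, during which the arm holds its last target. There are 200 camera calls.

### The job

Slide the tall carton of glassware, which is screwed to a wooden skid board, along the shelf into the U-shaped bay of timber battens until the skid sits square with its whole far edge against the back batten, between the two side battens. The carton is heavy and top-heavy: push only on the edges of the skid board, low down, so that it slides upright and never tips, lifts or gets touched on the cardboard. Leave the glass jar, the goblet and the small cardboard box where they stand, and finish with the robot clear of everything.

Things in the scene. Friction and masses are not known exactly. Their poses are not given: they have to be found in the camera images.
- skid: Wooden skid board, 130 (x) by 220 (y) by 30 mm thick, flat on the shelf, tall carton screwed on. Origin: centre of the underside; +x to its far edge (the one to meet the back batten), +y left, z up. In all 1.5 to 2.1 kg; planed smooth, friction 0.3 to 0.5; slides at 5 to 10 N pushed at board height, tips over its far edge if pushed on the upper carton. Centre of mass 23 mm to +x of the origin, 120 mm up.
- carton: Cardboard carton fixed on the skid, 75 (x) by 120 (y) by 220 mm high, top 250 mm above the shelf. Origin: centre of its underside, 27.5 mm to +x of the skid's origin and 30 mm up: it is flush with the board's far edge, and the board sticks out as a ledge 55 mm on the near side, 50 mm left and right. Not to be touched.
- near_edge (a point): Middle of the skid board's near edge face (skid frame x -65 mm, y 0, 15 mm above the shelf).
- far_left (a point): Left end of the skid board's far edge (skid frame x +65 mm, y +110 mm, 15 mm above the shelf).
- far_right (a point): Right end of the skid board's far edge (skid frame x +65 mm, y -110 mm, 15 mm above the shelf).
- bay: Fixed U of timber battens, 40 wide, 30 mm high, open to the robot. Origin: middle of the back batten's near face, at shelf height; +x away from the robot, +y left. Back batten y -165 to 165 mm, x 0 to 40. Side battens x -55 to 0, inner faces at y = 125 and -125: the skid has 15 mm play each side. Skid home: origin at x -65, y 0, same yaw.
- jar: Bystander: closed glass jar with a metal cap, 76 mm across, 110 mm high. Origin: centre of its underside.
- goblet: Bystander: stemmed glass goblet, up to 74 mm across, 150 mm high. Origin: centre of its underside.
- small_box: Bystander: small closed cardboard box 90 x 130 x 80 mm high. Origin: centre of its underside.

How it is judged:
By the outcome, as a careful person would: the job done as asked, in the order asked, and still so for the second after the job is handed in, with the robot touching nothing.
It also fails if it takes over 72 s, if anything falls off the work surface, if the arm or the gripper's body presses on something with over 40 N, if the wrist force passes 120 N, or if a joint passes its speed limit or range.

## Working session

There is one attempt and no reset: what is moved stays moved. The work goes in short steps, Python scripts to look and compute and a tool call to move; the robot and the scene stay as the last step left them, time stands still between calls to the robot, and variables do not carry over. Pictures are saved under pics/ and viewed, at most 10 in all, crops included, and the job is handed in when it is done.

Besides the shell and the picture viewer there is one more tool, called after ">>>" by a JSON object that holds its "name" and its "arguments". carry_out: Moves the arm, as the interface text tells. Its arguments: {"type":"object","properties":{"plan":{"type":"array","items":{"type":"array","items":{"type":"array","items":{"type":"number"}}}},"squeeze":{"type":"number"}},"required":["plan"]}

```bash
mkdir -p pics
python3 - <<'E'
from station import telemetry, optics
import cv2,pickle
print(telemetry.get_obs())
for n in("scene","side"):
    c=optics.camera(n);pickle.dump(c,open(n+".pkl","wb"));cv2.imwrite(f"pics/{n}0.png",c["pixels"][:,:,::-1]);print(n,c["intrinsics"],c["dist_coeffs"],c["origin"],c["rotation"])
E
```

```text
{'time_s': 0.0, 'qpos': array([-6.65806657e-02,  3.00519990e-01,  1.52157194e+00,  8.72605130e-06,
        1.32070899e+00, -6.65888978e-02]), 'joint_vel': array([ 1.65789336e-04,  1.00567889e-03, -6.44077616e-05,  2.51611859e-04,
        2.60459524e-03, -1.96745138e-04]), 'tau': array([-1.53750298e-03, -5.31805658e+01, -3.52735734e+01,  7.07558286e-02,
        2.43994006e-02, -4.79655944e-05]), 'ee_pos': array([5.49694459e-01, 3.06702244e-05, 1.69063410e-01]), 'eef_rot': array([-3.14038763e+00, -8.88310512e-05,  1.57080234e+00]), 'force': array([ 0.31212555,  0.38048231, -0.37167876]), 'moment': array([ 0.07572621, -0.00882703,  0.00175698]), 'grip_force': 0.0, 'grip_width': 0.09413305688231055}
scene [[504.74137745   0.         322.58307903]
 [  0.         504.74137745 197.76781311]
 [  0.           0.           1.        ]] [-0.00206927  0.          0.          0.          0.        ] [1.35737909 0.10092129 1.07513767] [-2.45718484 -0.01027877  1.79791294]
side [[441.30629174   0.         317.14709495]
 [  0.         441.30629174 207.22571698]
 [  0.           0.           1.        ]] [-0.03640017  0.          0.          0.          0.        ] [0.43210816 0.8654096  1.04810322] [-2.38354691e+00 -6.36481744e-05 -3.01323579e+00]
```

View pics/scene0.png

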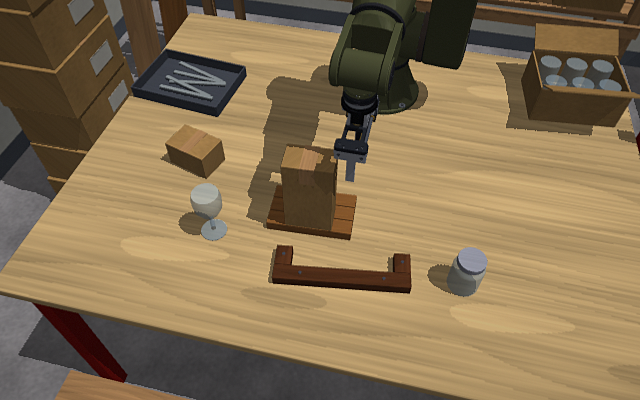

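View pics/side0.png

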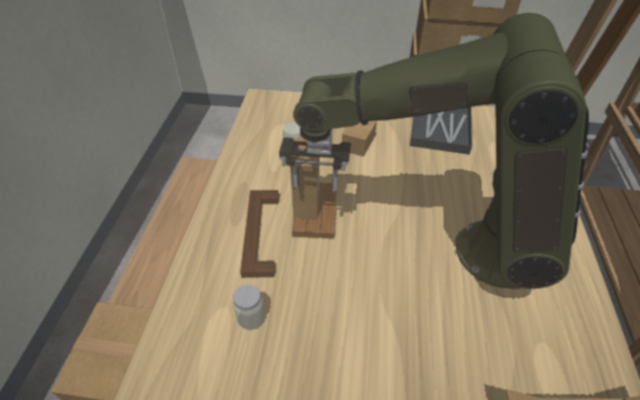

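The scene shot looks back at the robot: skid at about (267-356, 195-238), U bay at about (272-411, 245-292), jar at (467,272), goblet at (212,230), box at (195,150). I'll zoom in for the corners.

Run:
```python
import cv2
a=cv2.imread("pics/scene0.png")[135:300,255:420];cv2.imwrite("pics/sc.png",cv2.resize(a,None,fx=3.6,fy=3.6,interpolation=cv2.INTER_CUBIC))
a=cv2.imread("pics/side0.png")[120:285,230:360];cv2.imwrite("pics/si.png",cv2.resize(a,None,fx=3.6,fy=3.6,interpolation=cv2.INTER_CUBIC))
```

```text
(no output)
```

View pics/sc.png

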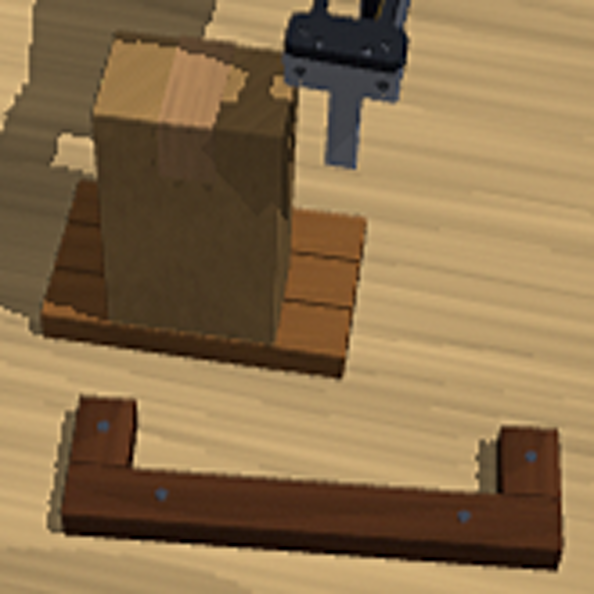

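View pics/si.png

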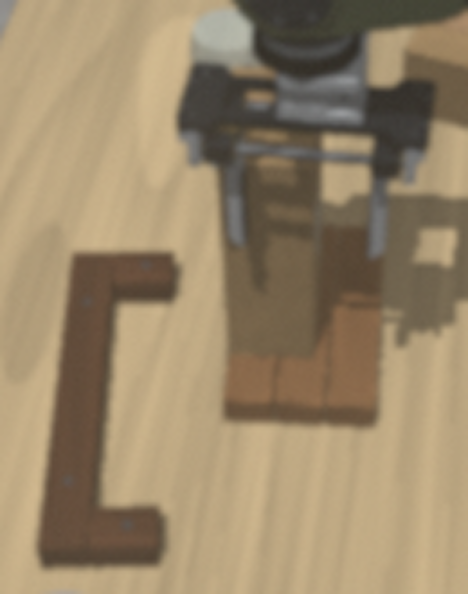

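Crops give the skid top corners and the bay top corners (listed in the code below). I'm fitting planar poses with reprojection in both cameras.

```bash
cat > h.py <<'E'
import numpy as np,cv2,pickle
from scipy.spatial.transform import Rotation as Ro
from scipy.optimize import least_squares
def proj(c,P):
    r=np.asarray(c["rotation"],float)
    R=Ro.from_euler("xyz",r).as_matrix() if r.size==3 else r
    return cv2.projectPoints(np.asarray(P,float),cv2.Rodrigues(R.T)[0],-R.T@c["origin"],c["intrinsics"],np.array(c["dist_coeffs"]))[0][:,0]
def place(p,L):
    c,s=np.cos(p[2]),np.sin(p[2]);L=np.asarray(L,float)
    return np.c_[p[0]+c*L[:,0]-s*L[:,1],p[1]+s*L[:,0]+c*L[:,1],L[:,2]]
def fit(obs,p0):  # obs: list of (cam, local pts, pixels)
    f=lambda p:np.concatenate([(proj(c,place(p,L))-px).ravel() for c,L,px in obs])
    s=least_squares(f,p0,loss="soft_l1");return s.x,f(s.x).reshape(-1,2)
SK=lambda x,y,z=.03:(x*.065,y*.11,z)
def back(c,uv,z):
    g=least_squares(lambda q:(proj(c,[[q[0],q[1],z]])[0]-uv),[.6,0]);return g.x
E
python3 - <<'E'
from h import *
sc=pickle.load(open("scene.pkl","rb"));si=pickle.load(open("side.pkl","rb"))
A=lambda l:np.array(l)/3.6-.5+.5/3.6+[255,135]
B=lambda l:np.array(l)/3.6-.5+.5/3.6+[230,120]
np.set_printoptions(precision=4,suppress=True)
o=[(sc,[SK(1,-1),SK(1,-1,0),SK(1,1),SK(1,1,0),SK(-1,1),SK(-1,-1)],A([(44,305),(43,335),(342,357),(342,378),(367,218),(82,182)])),
(si,[SK(1,1),SK(-1,1),SK(1,1,0),SK(-1,1,0)],B([(225,405),(376,412),(225,420),(376,425)]))]
for q in (o,o[:1]): p,e=fit(q,[.55,0,0]);print("skid",p,"\n",e)
print(place(p,[SK(1,1),SK(1,-1),SK(-1,1),SK(-1,-1)]))
z=.03
o=[(sc,[(-.055,-.165,z),(-.055,-.125,z),(0,-.125,z),(0,.125,z),(-.055,.125,z),(-.055,.165,z)],A([(80,398),(137,402),(133,467),(497,493),(500,428),(558,432)])),
(si,[(-.055,-.165,z),(0,-.125,z),(0,.125,z),(-.055,.125,z),(.04,.165,z),(.04,-.165,z)],B([(176,255),(113,288),(100,510),(163,510),(40,550),(75,255)]))]
for q in (o,o[:1]): p,e=fit(q,[.75,0,0]);print("bay",p,"\n",e)
print("jar",back(sc,(470,257),.11),"gob",back(sc,(214,230),0),"box",back(sc,(195,142),.08))
E
```

```text
skid [ 0.5615 -0.0993  0.0538] 
 [[-1.0733  1.3503]
 [ 0.0853 -0.1463]
 [ 0.8311 -0.516 ]
 [ 0.2126  0.3796]
 [ 0.5533 -0.8555]
 [-0.0919 -2.0655]
 [-0.7299 -2.0404]
 [ 0.2117 -1.5345]
 [-0.3162  0.1245]
 [-0.0664  1.1775]]
skid [ 0.5622 -0.0994  0.0491] 
 [[-1.2643  1.36  ]
 [-0.1023 -0.1366]
 [ 0.5808 -0.1754]
 [-0.0335  0.7176]
 [ 0.5473 -0.5224]
 [-0.0529 -2.0259]]
[[ 0.6217  0.0136  0.03  ]
 [ 0.6325 -0.2061  0.03  ]
 [ 0.4919  0.0073  0.03  ]
 [ 0.5027 -0.2125  0.03  ]]
bay [0.7238 0.0151 0.158 ] 
 [[ 0.4267 -0.9181]
 [ 0.6295 -1.0081]
 [-0.6686 -0.0901]
 [ 2.1651 -0.5581]
 [ 0.8567 -1.8002]
 [ 1.0481 -1.8748]
 [-0.821  -1.5355]
 [-0.6813 -1.7482]
 [-2.1879 -1.146 ]
 [-0.4178 -1.5861]
 [-0.7906 -0.3753]
 [-1.5238 -0.932 ]]
bay [0.7272 0.0134 0.1493] 
 [[-0.3536 -0.4066]
 [-0.1547 -0.378 ]
 [-1.6758  0.5631]
 [ 1.2672  0.8963]
 [ 0.1788 -0.4132]
 [ 0.4084 -0.3642]]
jar [0.6784 0.2963] gob [ 0.6718 -0.3367] box [ 0.4514 -0.4629]
```

Run:
```python
from h import *
sc=pickle.load(open("scene.pkl","rb"));si=pickle.load(open("side.pkl","rb"))
for d in np.arange(0,.31,.05): print(d,*[proj(c,[[.55,0,.17+d]])[0].round() for c in(sc,si)])
for c in(sc,si): print("width px of 0.1m at d=.22", proj(c,[[.55,-.05,.39],[.55,.05,.39],[.5,0,.39],[.6,0,.39]]).round())
g=back(sc,(206,190),.15);print("goblet rim",g, proj(si,[[*back(sc,(214,230),0),0],[*back(sc,(214,230),0),.15]]))
```

```text
0.0 [353. 175.] [315. 196.]
0.05 [355. 161.] [315. 183.]
0.1 [356. 146.] [315. 170.]
0.15000000000000002 [357. 129.] [315. 155.]
0.2 [359. 112.] [315. 139.]
0.25 [361.  93.] [315. 123.]
0.30000000000000004 [362.  72.] [314. 105.]
width px of 0.1m at d=.22 [[336. 100.]
 [384. 108.]
 [364.  89.]
 [355. 120.]]
width px of 0.1m at d=.22 [[317. 121.]
 [312. 146.]
 [335. 135.]
 [294. 131.]]
goblet rim [ 0.66134484 -0.33601443] [[294.04779101 161.11594665]
 [292.38537061 127.34768681]]
```

>>> {"name": "carry_out", "arguments": {"plan": [[[0,0,-26,0,0,0,70],[0,0,-26,0,0,0,70],[0,0,-26,0,0,0,70],[0,0,-26,0,0,0,70],[0,0,-26,0,0,0,70],[-29,2,0,0,0,0,70],[-29,2,0,0,0,0,70],[-29,2,0,0,0,0,70],[-29,2,0,0,0,0,70],[-29,2,0,0,0,0,70],[-29,2,0,0,0,0,70],[-29,2,0,0,0,0,70],[-29,2,0,0,0,0,70],[0,0,0,0,0,-0.055,70],[0,0,0,0,0.06,0,70],[0,0,0,0,0.06,0,70],[0,0,0,0,0,0,70],[0,0,0,0,0,0,70],[0,0,0,0,0,0,70]]]}}

```text
time_s: 1.68
ee_pos: [0.566, -0.2319, 0.2995]
eef_rot: [-3.141, -0.118, 1.626]
force: [0.2, -0.2, 0.1]
grip_width: 0.07
grip_force: 0.0
```

>>> {"name": "carry_out", "arguments": {"plan": [[[-3.4,0,28.2,0,0,0,70],[-3.4,0,28.2,0,0,0,70],[-3.4,0,28.2,0,0,0,70],[-3.4,0,28.2,0,0,0,70],[-3.4,0,28.2,0,0,0,70],[-3.4,0,28.2,0,0,0,70],[-3.4,0,28.2,0,0,0,70],[-3.4,0,28.2,0,0,0,70],[-1.7,0,14.1,0,0,0,70],[-1.7,0,14.1,0,0,0,70],[-1.7,0,14.1,0,0,0,70],[-1.7,0,14.1,0,0,0,70],[0,0,0,0,0,0,70],[0,0,0,0,0,0,70],[0,0,0,0,0,0,70]]]}}

```text
time_s: 2.93
ee_pos: [0.5666, -0.2319, 0.0168]
eef_rot: [3.14, -0.119, 1.627]
force: [0.2, -0.8, 0.9]
grip_width: 0.0699
grip_force: 0.0
```

Run:
```python
from station import telemetry, optics
import cv2,pickle
c=optics.camera("scene");cv2.imwrite("pics/s1.png",cv2.resize(c["pixels"][60:300,140:420,::-1],None,fx=2.4,fy=2.4,interpolation=cv2.INTER_CUBIC))
print(telemetry.get_obs()["ee_pos"])
```

```text
[ 0.56660673 -0.23204117  0.01690903]
```

View pics/s1.png

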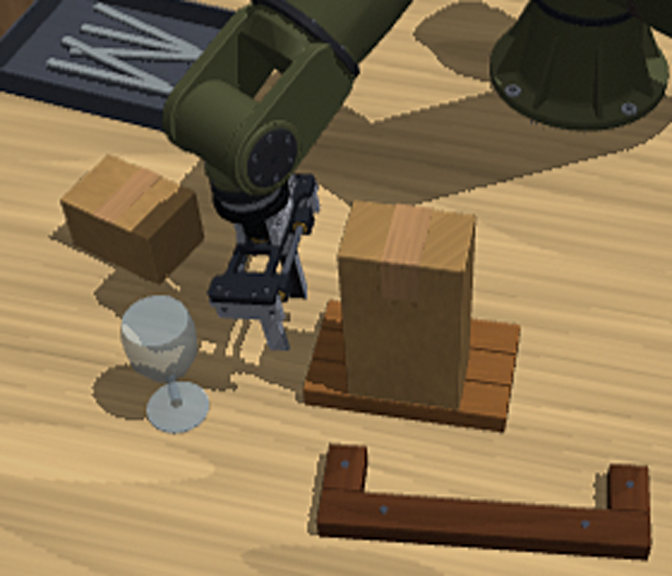

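The gripper stands right of the skid edge (fingertip at crop (275,345), skid edge at (305,390)), clear of the goblet. Now I start the side push.

>>> {"name": "carry_out", "arguments": {"plan": [[[4,0,0.5,0,0,0,70],[4,0,0.5,0,0,0,70],[2,0,0.4,0,0,0,70],[2,0,0.4,0,0,0,70],[2,0,0.4,0,0,0,70],[2,0,0.4,0,0,0,70],[2,0,0.3,0,0,0,70],[2,0,0.3,0,0,0,70],[3,0,0.4,0,0,0,70],[3,0,0.4,0,0,0,70],[3,0,0.4,0.0006,0,-0.005,70],[3,0,0.4,0.0006,0,-0.005,70],[3,0,0.4,0.0006,0,-0.005,70],[3,0,0.4,0.0006,0,-0.005,70]]]}}

```text
time_s: 4.15
ee_pos: [0.5638, -0.1933, 0.0146]
eef_rot: [3.142, -0.12, 1.647]
force: [0.1, -0.5, -0.5]
grip_width: 0.0699
grip_force: 0.0
```

Run:
```python
from station import telemetry, optics
import cv2,pickle
c=optics.camera("scene");pickle.dump(c,open("scene2.pkl","wb"));cv2.imwrite("pics/s2.png",cv2.resize(c["pixels"][130:270,200:400,::-1],None,fx=4,fy=4,interpolation=cv2.INTER_CUBIC))
o=telemetry.get_obs();print(o["ee_pos"],o["force"],o["moment"])
```

```text
[ 0.56377192 -0.19288189  0.01459046] [ 0.18911671  0.8665959  -0.2325255 ] [-0.00973505 -0.00199507  0.02825909]
```

View pics/s2.png

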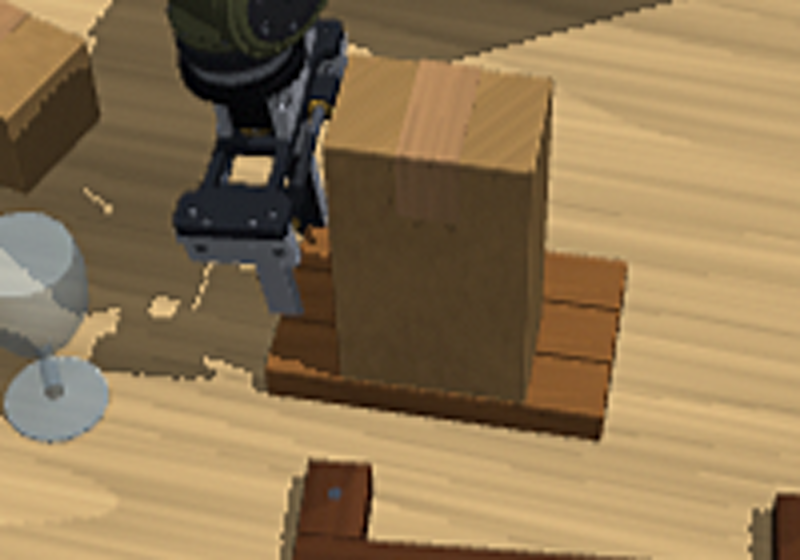

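Run:
```python
from h import *
sc=pickle.load(open("scene2.pkl","rb"));np.set_printoptions(precision=1,suppress=True)
C=lambda P:(proj(sc,P)-[200,130]+.5)*4-.5
p=[.5615,-.0993,.0538]
print("skid top FR FL NL NR",C(place(p,[SK(1,-1),SK(1,1),SK(-1,1),SK(-1,-1)])))
t=Ro.from_euler("xyz",[3.142,-.12,1.647]).as_matrix()
P=[np.array([.5638,-.193,.0146])+t@np.array(v) for v in ([-.008,.035,0],[.008,.035,0],[-.008,.0475,0],[.008,.0475,0],[0,.0475,-.05])]
print("finger corners",np.array(P),C(P))
```

```text
skid top FR FL NL NR [[264.6 364.3]
 [603.4 414.6]
 [630.  258.8]
 [310.8 214. ]]
finger corners [[ 0.6 -0.2  0. ]
 [ 0.6 -0.2  0. ]
 [ 0.6 -0.2  0. ]
 [ 0.6 -0.2  0. ]
 [ 0.6 -0.2  0.1]] [[292.1 342.1]
 [315.5 343.3]
 [288.  357.1]
 [311.6 358.4]
 [285.6 309.8]]
```

The skid hasn't moved: its corners are at the same pixels, and the fingertip (crop (285,312)) sits higher than the reported TCP. So the open fingers seem to retract above the board. I'll back off, narrow the opening and measure the tip height in both cameras.

>>> {"name": "carry_out", "arguments": {"plan": [[[-6,1,-0.7,0,0,0,40],[-6,1,-0.7,0,0,0,40],[-6,1,-0.7,0,0,0,40],[-6,1,-0.7,0,0,0,40],[-6,1,-0.7,0,0,0,40],[-6,1,-0.7,0,0,0,40],[0,1,0,0,0,0.02,40],[0,1,0,0,0,0,40],[0,0,0,0,0,0,40]]]}}

```text
time_s: 4.95
ee_pos: [0.5746, -0.2291, 0.0144]
eef_rot: [-3.139, -0.12, 1.626]
force: [-0.5, 0.2, -0.2]
grip_width: 0.04
grip_force: 0.0
```

Run:
```python
from station import telemetry, optics
from h import *
o=telemetry.get_obs();print(o["ee_pos"],o["eef_rot"],o["grip_width"],o["force"])
t=Ro.from_euler("xyz",o["eef_rot"]).as_matrix()
out=[]
w=o["grip_width"]/2
for n in("scene","side"):
    c=optics.camera(n);pickle.dump(c,open(n+"3.pkl","wb"))
    P=np.array([o["ee_pos"]+t@np.array([x,y,z]) for z in(0,-.05) for y in(w,w+.0125) for x in(-.008,.008)])
    uv=proj(c,P);m=uv.mean(0).astype(int);x0,y0=m[0]-33,m[1]-45
    im=cv2.resize(c["pixels"][y0:y0+90,x0:x0+66,::-1],None,fx=6,fy=6,interpolation=cv2.INTER_CUBIC)
    out.append(im);print(n,x0,y0,((uv-[x0,y0]+.5)*6-.5).round().tolist())
cv2.imwrite("pics/t3.png",np.hstack(out))
```

```text
[ 0.57461291 -0.2290823   0.01438612] [-3.13912131 -0.12005886  1.62559117] 0.03998456091386633 [-0.54792543  0.15316672 -0.19458727]
scene 226 162 [[203.0, 298.0], [238.0, 301.0], [196.0, 321.0], [231.0, 323.0], [180.0, 226.0], [215.0, 228.0], [172.0, 248.0], [208.0, 251.0]]
side 276 129 [[213.0, 303.0], [211.0, 319.0], [192.0, 302.0], [189.0, 318.0], [213.0, 230.0], [211.0, 247.0], [191.0, 229.0], [188.0, 246.0]]
```

View pics/t3.png

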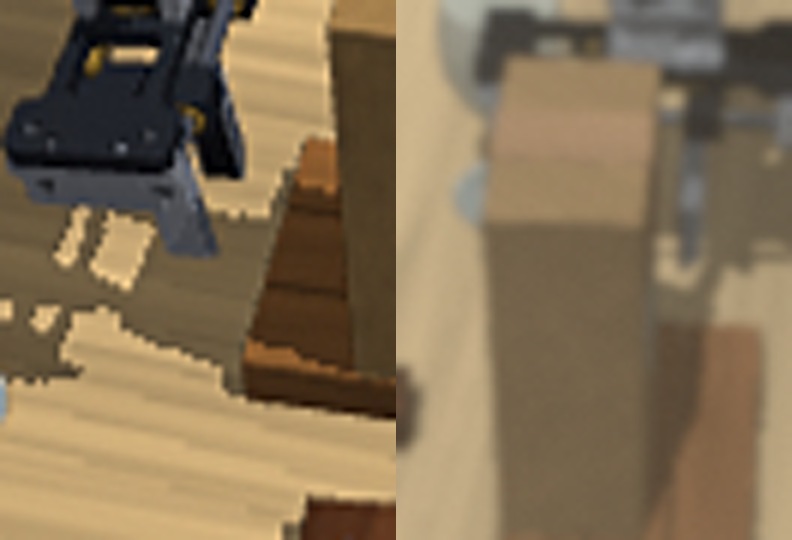

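Run:
```python
from h import *
c=pickle.load(open("scene3.pkl","rb"));t=Ro.from_euler("xyz",[-3.139,-.12,1.6256]).as_matrix();b=np.array([.5746,-.2291,.0144])
for z in(-.097,-.14):
  print(z,[((proj(c,[b+t@np.array([x,.0885,z])])[0]-[226,162]+.5)*6).round().tolist() for x in(-.0375,.0375)])
```

```text
-0.097 [[44.0, 277.0], [221.0, 289.0]]
-0.14 [[17.0, 209.0], [199.0, 221.0]]
```

The measurements agree: both the tip and the body bottom appear about 47 mm nearer the arm along the tool axis than the stated TCP. I'll descend slowly and watch the force.

>>> {"name": "carry_out", "arguments": {"plan": [[[-0.2,0,2,0,0,0,40],[-0.2,0,2,0,0,0,40],[-0.2,0,2,0,0,0,40],[-0.2,0,2,0,0,0,40],[-0.2,0,2,0,0,0,40],[-0.2,0,2,0,0,0,40],[-0.2,0,2,0,0,0,40],[-0.2,0,2,0,0,0,40],[0,0,0,0,0,0,40]]]}}

```text
time_s: 5.8
ee_pos: [0.5742, -0.2288, -0.0021]
eef_rot: [-3.139, -0.12, 1.626]
force: [-0.0, 0.4, 0.3]
grip_width: 0.04
grip_force: 0.0
```

>>> {"name": "carry_out", "arguments": {"plan": [[[-0.2,0,2,0,0,0,40],[-0.2,0,2,0,0,0,40],[-0.2,0,2,0,0,0,40],[-0.2,0,2,0,0,0,40],[-0.2,0,2,0,0,0,40],[-0.2,0,2,0,0,0,40],[-0.2,0,2,0,0,0,40],[-0.2,0,2,0,0,0,40],[-0.2,0,2,0,0,0,40],[0,0,0,0,0,0,40],[0,0,0,0,0,0,40]]]}}

```text
time_s: 6.72
ee_pos: [0.5743, -0.2285, -0.0198]
eef_rot: [-3.139, -0.12, 1.626]
force: [-0.4, 0.7, -1.2]
grip_width: 0.04
grip_force: 0.0
```

>>> {"name": "carry_out", "arguments": {"plan": [[[-0.1,0,1,0,0,0,60],[-0.1,0,1,0,0,0,60],[-0.1,0,1,0,0,0,60],[-0.1,0,1,0,0,0,60],[-0.1,0,1,0,0,0,60],[-0.1,0,1,0,0,0,60],[-0.1,0,1,0,0,0,60],[-0.1,0,1,0,0,0,60],[-0.1,0,1,0,0,0,60],[-0.1,0,1,0,0,0,60],[-0.1,0,1,0,0,0,60],[0,0,0,0,0,0,60],[0,0,0,0,0,0,60]]]}}

```text
time_s: 7.8
ee_pos: [0.5743, -0.2283, -0.0308]
eef_rot: [-3.139, -0.12, 1.626]
force: [0.4, 0.0, -1.1]
grip_width: 0.0605
grip_force: 0.0
```

Run:
```python
from station import telemetry, optics
from h import *
o=telemetry.get_obs();print(o["ee_pos"],o["eef_rot"],o["grip_width"],o["force"])
c=optics.camera("scene");pickle.dump(c,open("scene4.pkl","wb"))
t=Ro.from_euler("xyz",o["eef_rot"]).as_matrix()
print([((proj(c,[o["ee_pos"]+t@np.array([x,.0425,-.047])])[0]-[200,130]+.5)*4).round().tolist() for x in(-.008,.008)])
cv2.imwrite("pics/s4.png",cv2.resize(c["pixels"][130:270,200:400,::-1],None,fx=4,fy=4,interpolation=cv2.INTER_CUBIC))
```

```text
[ 0.57431357 -0.22831934 -0.03081456] [-3.13912631 -0.12002633  1.62577583] 0.06046699165059067 [ 0.40642411  0.0133044  -1.10847742]
[[224.0, 351.0], [247.0, 353.0]]
```

View pics/s4.png

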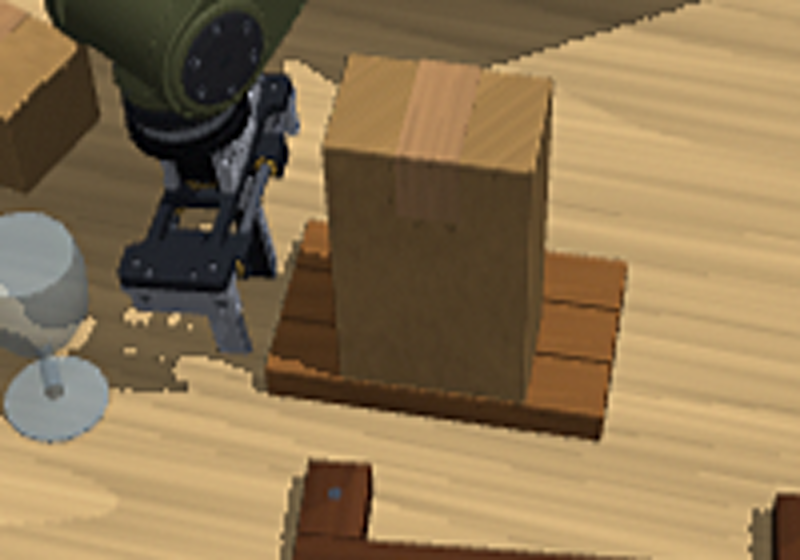

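Tips at crop (232,350) match the corrected model and sit beside the board edge at low height. Pushing sideways.

>>> {"name": "carry_out", "arguments": {"plan": [[[4,0,0.4,0,0,0,60],[4,0,0.4,0,0,0,60],[2,0,0.2,0,0,0,60],[2,0,0.2,0,0,0,60],[2,0,0.2,0,0,0,60],[2,0,0.2,0,0,0,60],[2,0,0.2,0,0,0,60],[2,0,0.2,0,0,0,60],[3,0,0.3,0,0,0,60],[3,0,0.3,0,0,0,60],[3,0,0.3,0.0006,0,-0.005,60],[3,0,0.3,0.0006,0,-0.005,60]]]}}

```text
time_s: 8.85
ee_pos: [0.5726, -0.1975, -0.0302]
eef_rot: [-3.14, -0.118, 1.635]
force: [1.7, -9.1, -3.9]
grip_width: 0.0597
grip_force: 4.5
```

>>> {"name": "carry_out", "arguments": {"plan": [[[3,0,0.35,0.0005,0,-0.004,60],[3,0,0.35,0.0005,0,-0.004,60],[3,0,0.35,0.0006,0,-0.005,60],[3,0,0.35,0.0006,0,-0.005,60],[3,0,0.35,0.0006,0,-0.005,60],[3,0,0.35,0.0006,0,-0.005,60],[3,0,0.35,0.0006,0,-0.005,60],[3,0,0.35,0.0006,0,-0.005,60],[3,0,0.35,0.0006,0,-0.005,60],[3,0,0.35,0.0006,0,-0.005,60],[3,0,0.35,0.0006,0,-0.005,60],[3,0,0.35,0.0006,0,-0.005,60],[3,0,0.35,0.0006,0,-0.005,60],[3,0,0.35,0.0006,0,-0.005,60],[3,0,0.35,0.0006,0,-0.005,60],[3,0,0.35,0.0006,0,-0.005,60],[3,0,0.35,0.0006,0,-0.005,60],[3,0,0.35,0.0006,0,-0.005,60],[2,0,0.2,0,0,0,60],[0,0,0,0,0,0,60]]]}}

```text
time_s: 10.52
ee_pos: [0.5665, -0.1409, -0.0301]
eef_rot: [-3.139, -0.119, 1.724]
force: [0.7, -5.9, -4.0]
grip_width: 0.0601
grip_force: 2.8
```

```bash
cat >> h.py <<'E'
def refine(c,segs,p,rad=5,it=6):
    g=cv2.GaussianBlur(cv2.cvtColor(c["pixels"],cv2.COLOR_RGB2GRAY).astype(np.float32),(0,0),.8)
    for k in range(it):
        L=[];T=[];N=[]
        for a,b in segs:
            a,b=np.array(a),np.array(b);l=a+(b-a)*np.linspace(.06,.94,25)[:,None];u=proj(c,place(p,l))
            d=u[-1]-u[0];n=np.array([-d[1],d[0]])/np.hypot(*d);s=np.arange(-rad,rad+.01,.25)
            q=u[:,None]+s[None,:,None]*n
            v=cv2.remap(g,q[...,0].astype(np.float32),q[...,1].astype(np.float32),cv2.INTER_LINEAR)
            w=np.abs(np.gradient(v,axis=1));i=w.argmax(1);ok=w.max(1)>3
            L.append(l[ok]);T.append((u+s[i][:,None]*n)[ok]);N.append(np.tile(n,(ok.sum(),1)))
        L,T,N=map(np.concatenate,(L,T,N))
        s=least_squares(lambda p:((proj(c,place(p,L))-T)*N).sum(1),p,loss="soft_l1",f_scale=.5);p=s.x
        rad=max(2,rad-1)
    return p,np.median(abs(s.fun)),len(L)
z=.03
BAY=[((0,-.125,z),(0,.125,z)),((.04,-.165,0),(.04,.165,0)),((-.055,-.125,z),(0,-.125,z)),((-.055,.165,0),(.04,.165,0)),((-.055,.125,z),(-.055,.165,z)),((-.055,-.165,z),(-.055,-.125,z))]
SKD=[((.065,-.11,0),(.065,.11,0)),((.065,.11,0),(-.065,.11,0)),((-.065,.075,z),(-.065,.11,z))]
def rel(b,s):
    c,n=np.cos(b[2]),np.sin(b[2]);d=s[:2]-b[:2];return np.array([c*d[0]+n*d[1],-n*d[0]+c*d[1],s[2]-b[2]])
E
python3 - <<'E'
from h import *
from station import optics
np.set_printoptions(precision=4,suppress=True)
c0=pickle.load(open("scene.pkl","rb"));c=optics.camera("scene");pickle.dump(c,open("scene5.pkl","wb"))
print("bay",refine(c0,BAY,[.7255,.014,.153]));b,*r=refine(c,BAY,[.7255,.014,.153]);print(b,r)
print("skid0",refine(c0,SKD,[.5615,-.0993,.052]))
for p0 in([.553,-.014,.15],[.56,-.018,.13]):
  s,*r=refine(c,SKD,p0,8);print("skid",s,r,"in bay",rel(b,s))
E
```

```text
bay (array([0.7248, 0.0163, 0.1488]), np.float64(0.4848814254650672), 150)
[0.7248 0.0163 0.1485] [np.float64(0.29522390265052934), 150]
skid0 (array([ 0.5633, -0.0996,  0.0534]), np.float64(0.25162746585331575), 75)
skid [ 0.549  -0.0266  0.113 ] [np.float64(0.24875906823036373), 75] in bay [-0.1802 -0.0164 -0.0355]
skid [ 0.5489 -0.0266  0.1134] [np.float64(0.26260685854481797), 75] in bay [-0.1804 -0.0165 -0.0351]
```

>>> {"name": "carry_out", "arguments": {"plan": [[[2,0,0.24,0.0006,0,-0.005,60],[2,0,0.24,0.0006,0,-0.005,60],[2,0,0.24,0.0006,0,-0.005,60],[2,0,0.24,0.0006,0,-0.005,60],[2,0,0.24,0.0006,0,-0.005,60],[2,0,0.24,0.0006,0,-0.005,60],[2,0,0.24,0,0,0,60],[1,0,0.12,0,0,0,60],[0,0,0,0,0,0,60]]]}}

```text
time_s: 11.32
ee_pos: [0.5641, -0.1262, -0.03]
eef_rot: [-3.14, -0.119, 1.754]
force: [2.3, -6.4, -5.4]
grip_width: 0.0599
grip_force: 3.4
```

```bash
cat > m.py <<'E'
from h import *
import sys
from station import optics,telemetry
np.set_printoptions(precision=4,suppress=True)
c=optics.camera("scene");b=np.array([.7248,.0163,.1487])
s,*r=refine(c,SKD,[float(x) for x in sys.argv[1:4]],8);print("skid",s,r,"in bay",rel(b,s))
o=telemetry.get_obs();t=Ro.from_euler("xyz",o["eef_rot"]).as_matrix();tip=o["ee_pos"]+t@[0,0,-.047]
print("tip",tip,"in skid",rel(s,np.r_[tip[:2],0])[:2],"in bay",rel(b,np.r_[tip[:2],0])[:2],o["eef_rot"],o["force"])
E
python3 m.py .547 -.012 .14
```

```text
skid [ 0.5445 -0.0108  0.125 ] [np.float64(0.25153897927386243), 74] in bay [-0.1823 -0.0001 -0.0237]
tip [ 0.5652 -0.1316  0.0167] in skid [ 0.0055 -0.1225] in bay [-0.1797 -0.1227] [-3.1398 -0.1186  1.7542] [ 2.0384 -6.9442 -3.8233]
```

>>> {"name": "carry_out", "arguments": {"plan": [[[-5,0,-0.6,0,0,0,60],[-6,0,-0.7,0,0,0,60],[-6,0,-0.7,0,0,0,60],[-6,0,-0.7,0,0,0,60],[2.4,0,-20,0,0,0,60],[3.3,0,-27.8,0,0,0,60],[3.3,0,-27.8,0,0,0,60],[3.3,0,-27.8,0,0,0,60],[3.3,0,-27.8,0,0,0,60],[3.3,0,-27.8,0,0,0,60],[3.3,0,-27.8,0,0,0,60],[3.3,0,-27.8,0,0,0,60],[3.3,0,-27.8,0,0,0,60],[3.3,0,-27.8,0,0,0,60],[3.3,0,-27.8,0,0,0,60],[0,0,0,0,0,0,60]]]}}

```text
time_s: 12.7
ee_pos: [0.5702, -0.1494, 0.2761]
eef_rot: [3.137, -0.116, 1.755]
force: [-0.3, -0.4, 0.4]
grip_width: 0.0599
grip_force: 0.0
```

>>> {"name": "carry_out", "arguments": {"plan": [[[0,0,0,-0.0136,0,0.1138,90],[0,0,0,-0.0136,0,0.1138,90],[0,0,0,-0.0136,0,0.1138,90],[0,0,0,-0.0136,0,0.1138,90],[0,0,0,-0.0136,0,0.1138,90],[0,0,0,-0.0136,0,0.1138,90],[0,0,0,-0.0136,0,0.1138,90],[0,0,0,-0.0136,0,0.1138,90],[0,0,0,-0.0136,0,0.1138,90],[0,0,0,-0.0136,0,0.1138,90],[0,0,0,-0.0136,0,0.1138,90],[0,0,0,-0.0136,0,0.1138,90],[0,0,0,-0.0136,0,0.1138,90],[0,0,0,-0.0136,0,0.1138,90],[0,0,0,0,0,0,90],[0,0,0,0,0,0,90]]]}}

```text
time_s: 14.03
ee_pos: [0.5689, -0.1486, 0.27]
eef_rot: [-3.14, -0.116, 0.154]
force: [-0.1, -0.3, 0.8]
grip_width: 0.0899
grip_force: 0.0
```

```bash
python3 m.py .5445 -.0108 .125
```

```text
skid [ 0.5444 -0.0109  0.1265] [np.float64(0.26836715133244976), 74] in bay [-0.1824 -0.0002 -0.0222]
tip [ 0.5635 -0.1496  0.3167] in skid [ 0.0015 -0.14  ] in bay [-0.1841 -0.1402] [-3.1403 -0.1163  0.1545] [-0.7242 -0.0045 -0.0919]
```

>>> {"name": "carry_out", "arguments": {"plan": [[[-20,0,-2.4,0,0,0,90],[-20,-10,-2.4,0,0,0,90],[-20,-20,-2.4,0,0,0,90],[-20,-20,-2.4,0,0,0,90],[-20,-20,-2.4,0,0,0,90],[0,-20,0,0,0,0,90],[0,-20,0,0,0,0,90],[0,-20,0,0,0,0,90],[0,-10,0,0,0,0,90],[-3.3,0,27.8,0,0,0,90],[-3.3,0,27.8,0,0,0,90],[-3.3,0,27.8,0,0,0,90],[-3.3,0,27.8,0,0,0,90],[-3.3,0,27.8,0,0,0,90],[-3.3,0,27.8,0,0,0,90],[-3.3,0,27.8,0,0,0,90],[-3.3,0,27.8,0,0,0,90],[0,0,0,0,0,0,90],[0,0,0,0,0,0,90]]]}}

```text
time_s: 15.67
ee_pos: [0.4476, -0.0252, 0.0464]
eef_rot: [-3.14, -0.114, 0.152]
force: [0.5, 0.8, 0.2]
grip_width: 0.0898
grip_force: 0.0
```

```bash
python3 m.py .5445 -.0108 .125
```

```text
skid [ 0.5446 -0.0107  0.1265] [np.float64(0.2653296836729359), 74] in bay [-0.1822 -0.     -0.0222]
tip [ 0.4431 -0.0262  0.0943] in skid [-0.1026 -0.0025] in bay [-0.2849 -0.0003] [-3.1405 -0.1168  0.1513] [ 1.0232 -0.1285 -0.139 ]
```

>>> {"name": "carry_out", "arguments": {"plan": [[[-1.8,0,15,0,0,0,90],[-1.8,0,15,0,0,0,90],[-1.8,0,15,0,0,0,90],[-1.2,0,10,0,0,0,90],[-1.2,0,10,0,0,0,90],[-0.7,0,6,0,0,0,90],[-0.7,0,6,0,0,0,90],[0,0,0,0,0,0,90],[6,0,0.7,0,0,0,90],[6,0,0.7,0,0,0,90],[5,0,0.6,0,0,0,90],[3,0,0.35,0,0,0,90],[2,0,0.25,0,0,0,90],[2,0,0.25,0,0,0,90],[2,0,0.25,0,0,0,90],[2,0,0.25,0,0,0,90],[2,0,0.25,0,0,0,90],[2,0,0.25,0,0,0,90],[2,0,0.25,0,0,0,90]]]}}

```text
time_s: 17.3
ee_pos: [0.479, -0.0199, -0.0317]
eef_rot: [-3.139, -0.11, 0.15]
force: [-18.4, -4.3, 12.4]
grip_width: 0.0903
grip_force: 9.3
```

>>> {"name": "carry_out", "arguments": {"plan": [[[3,0,0.35,0,0,0,90],[3,0,0.35,0,0,0,90],[3,0,0.35,0,0,0,90],[3,0,0.35,0,0,0,90],[3,0,0.35,0,0,0,90],[3,0,0.35,0,0,0,90],[3,0,0.35,0,0,0,90],[3,0,0.35,0,0,0,90],[3,0,0.35,0,0,0,90],[3,0,0.35,0,0,0,90],[2,0,0.25,0,0,0,90],[0,0,0,0,0,0,90]]]}}

```text
time_s: 18.3
ee_pos: [0.5112, -0.0149, -0.0317]
eef_rot: [-3.139, -0.111, 0.15]
force: [-14.8, -2.2, 8.0]
grip_width: 0.0903
grip_force: 7.1
```

```bash
python3 m.py .578 -.006 .145
```

```text
skid [ 0.5797 -0.0047  0.1401] [np.float64(0.30150666366439277), 73] in bay [-0.1466  0.0007 -0.0086]
tip [ 0.5061 -0.0158  0.015 ] in skid [-0.0744 -0.0007] in bay [-0.2211  0.0007] [-3.1392 -0.1112  0.1505] [-13.6762  -2.2145   7.1093]
```

>>> {"name": "carry_out", "arguments": {"plan": [[[-4,0,-0.4,0,0,0,90],[0,0,0,0,0,0,90],[0,0,0,0,0,0,90]]]}}

```text
time_s: 18.6
ee_pos: [0.5097, -0.0156, -0.031]
eef_rot: [-3.14, -0.117, 0.15]
force: [-0.2, -0.4, 0.7]
grip_width: 0.09
grip_force: 0.0
```

>>> {"name": "carry_out", "arguments": {"plan": [[[0,0,-1,0,0,0,90],[2,0,0.2,0,0,0,90],[2,0,0.2,0,0,0,90],[2,0,0.2,0,0,0,90],[3,0,0.3,0,0,0,90],[3,0,0.3,0,0,0,90],[3,0,0.3,0,0,0,90],[3,0,0.3,0,0,0,90],[3,0,0.3,0,0,0,90],[3,0,0.3,0,0,0,90],[3,0,0.3,0,0,0,90],[3,0,0.3,0,0,0,90],[3,0,0.3,0,0,0,90],[3,0,0.3,0,0,0,90],[3,0,0.3,0,0,0,90],[3,0,0.3,0,0,0,90],[0,0,0,0,0,0,90]]]}}

```text
time_s: 20.02
ee_pos: [0.5495, -0.0091, -0.0304]
eef_rot: [-3.139, -0.112, 0.15]
force: [-8.6, -1.3, 0.2]
grip_width: 0.0898
grip_force: 4.1
```

```bash
python3 m.py .615 0 .147
```

```text
skid [0.6175 0.0019 0.1369] [np.float64(0.26268654848103246), 74] in bay [-0.1082  0.0017 -0.0118]
tip [ 0.5443 -0.0101  0.0163] in skid [-0.0742 -0.0019] in bay [-0.1824  0.0007] [-3.1394 -0.1121  0.1504] [-7.4741 -0.4402 -1.8616]
```

>>> {"name": "carry_out", "arguments": {"plan": [[[3,0,0.32,0,0,0,90],[3,0,0.32,0,0,0,90],[3,0,0.32,0,0,0,90],[3,0,0.32,0,0,0,90],[3,0,0.32,0,0,0,90],[3,0,0.32,0,0,0,90],[3,0,0.32,0,0,0,90],[3,0,0.32,0,0,0,90],[3,0,0.32,0,0,0,90],[3,0,0.32,0,0,0,90],[2,0,0.2,0,0,0,90],[2,0,0.2,0,0,0,90],[0,0,0,0,0,0,90]]]}}

```text
time_s: 21.15
ee_pos: [0.583, -0.0041, -0.0304]
eef_rot: [-3.139, -0.111, 0.15]
force: [-8.5, -1.5, -2.3]
grip_width: 0.0898
grip_force: 4.1
```

>>> {"name": "carry_out", "arguments": {"plan": [[[1,0,0.1,0,0,0,90],[1,0,0.1,0,0,0,90],[1,0,0.1,0,0,0,90],[1,0,0.1,0,0,0,90],[1,0,0.1,0,0,0,90],[0,0,0,0,0,0,90]]]}}

```text
time_s: 21.65
ee_pos: [0.5877, -0.0033, -0.0304]
eef_rot: [-3.139, -0.111, 0.15]
force: [-9.9, -2.2, -1.1]
grip_width: 0.0902
grip_force: 4.8
```

>>> {"name": "carry_out", "arguments": {"plan": [[[1,0,0.1,0,0,0,90],[1,0,0.1,0,0,0,90],[1,0,0.1,0,0,0,90],[0,0,0,0,0,0,90]]]}}

```text
time_s: 21.98
ee_pos: [0.5905, -0.0028, -0.0304]
eef_rot: [-3.139, -0.11, 0.15]
force: [-11.6, -1.9, -1.0]
grip_width: 0.09
grip_force: 5.5
```

>>> {"name": "carry_out", "arguments": {"plan": [[[1,0,0.1,0,0,0,90],[1,0,0.1,0,0,0,90],[0,0,0,0,0,0,90]]]}}

```text
time_s: 22.23
ee_pos: [0.5907, -0.0027, -0.0305]
eef_rot: [-3.139, -0.106, 0.15]
force: [-25.4, -4.0, 10.0]
grip_width: 0.0896
grip_force: 12.8
```

```bash
sed -i 's/^c=optics.*/&\nif len(sys.argv)>4: SKD=[((.065,-.11,z),(.065,.11,z)),((.065,.11,z),(-.065,.11,z)),((-.065,.075,z),(-.065,.11,z)),((-.065,-.11,z),(.065,-.11,z))]/' m.py
python3 - <<'E'
from h import *
from station import optics
c=optics.camera("scene");pickle.dump(c,open("scene6.pkl","wb"))
cv2.imwrite("pics/s6.png",cv2.resize(c["pixels"][175:300,260:420,::-1],None,fx=5,fy=4.8,interpolation=cv2.INTER_CUBIC))
E
python3 m.py .661 .007 .149 top
```

```text
skid [0.6583 0.0042 0.1283] [np.float64(0.2936858341573926), 73] in bay [-0.0675 -0.0021 -0.0204]
tip [ 0.5857 -0.0036  0.0162] in skid [-0.073   0.0015] in bay [-0.1405  0.0009] [-3.1386 -0.1063  0.1503] [-25.3452  -3.4409   9.0237]
```

View pics/s6.png

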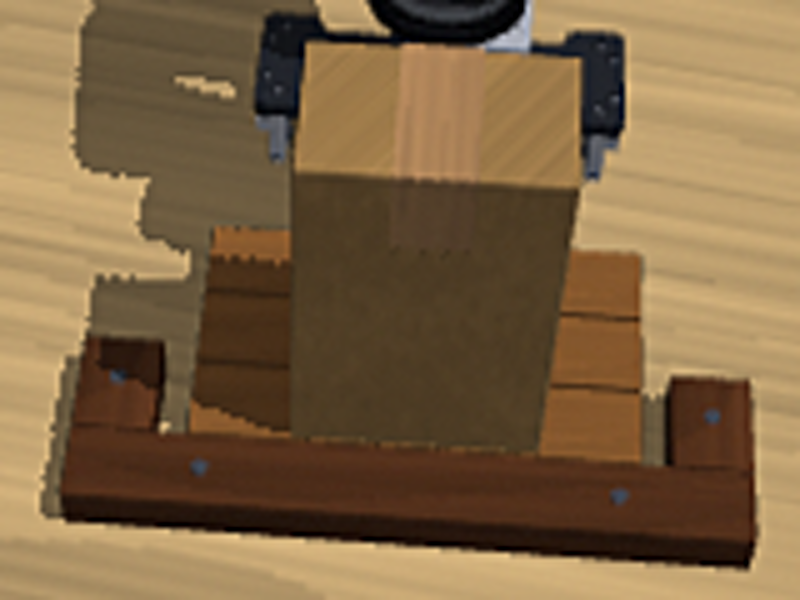

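The skid sits inside the bay: its far edge lies along the batten's inner edge (crop (190,432) to (640,462)) and the plank lines run nearly parallel to it. To be sure it is fully seated, I'll press gently near each end of the near edge with shut fingers.

>>> {"name": "carry_out", "arguments": {"plan": [[[-4,0,-0.5,0,0,0,90],[-6,0,-0.7,0,0,0,90],[-5,0,-0.6,0,0,0,0],[0,10,0,0,0,0,0],[0,14,0,0,0,0,0],[0,14,0,0,0,0,0],[0,14,0,0,0,0,0],[0,14,0,0,0,0,0],[0,14,0,0,0,0,0],[0,0,0,0,0,0,0],[0,0,0,0,0,0,0],[4,0,0.5,0,0,0,0],[3,0,0.35,0,0,0,0],[2,0,0.2,0,0,0,0],[1,0,0.1,0,0,0,0],[1,0,0.1,0,0,0,0],[0,0,0,0,0,0,0]]]}}

```text
time_s: 23.75
ee_pos: [0.6024, -0.082, -0.0292]
eef_rot: [-3.14, -0.115, 0.151]
force: [-4.5, -0.0, -0.0]
grip_width: 0.0004
grip_force: 1.6
```

>>> {"name": "carry_out", "arguments": {"plan": [[[1,0,0.1,0,0,0,0],[1,0,0.1,0,0,0,0],[0,0,0,0,0,0,0]]]}}

```text
time_s: 24.0
ee_pos: [0.6026, -0.0819, -0.0293]
eef_rot: [-3.139, -0.111, 0.151]
force: [-17.5, -1.0, 10.3]
grip_width: 0.0002
grip_force: 8.7
```

>>> {"name": "carry_out", "arguments": {"plan": [[[-4,0,-0.5,0,0,0,0],[-5,0,-0.6,0,0,0,0],[-3,0,-0.3,0,0,0,0],[0,-16,0,0,0,0,0],[0,-16,0,0,0,0,0],[0,-16,0,0,0,0,0],[0,-16,0,0,0,0,0],[0,-16,0,0,0,0,0],[0,-16,0,0,0,0,0],[0,-16,0,0,0,0,0],[0,-16,0,0,0,0,0],[0,-16,0,0,0,0,0],[0,-16,0,0,0,0,0],[0,0,0,0,0,0,0],[4,0,0.5,0,0,0,0],[3,0,0.3,0,0,0,0],[1,0,0.1,0,0,0,0],[1,0,0.1,0,0,0,0],[1,0,0.1,0,0,0,0],[0,0,0,0,0,0,0]]]}}

```text
time_s: 25.67
ee_pos: [0.5786, 0.0753, -0.0287]
eef_rot: [-3.14, -0.116, 0.15]
force: [-2.1, -1.8, 0.4]
grip_width: 0.0001
grip_force: 1.1
```

>>> {"name": "carry_out", "arguments": {"plan": [[[1,0,0.1,0,0,0,0],[1,0,0.1,0,0,0,0],[0,0,0,0,0,0,0]]]}}

```text
time_s: 25.92
ee_pos: [0.579, 0.0756, -0.0289]
eef_rot: [-3.14, -0.112, 0.15]
force: [-15.3, -5.3, 9.3]
grip_width: 0.0005
grip_force: 7.4
```

```bash
python3 m.py .661 .007 .149 top
python3 - <<'E'
from h import *
b=np.array([.7248,.0163,.1487])
print(rel(b,np.array([.6026,-.0819,0])))
E
```

```text
skid [0.6594 0.0042 0.1487] [np.float64(0.45850403167201126), 59] in bay [-0.0665 -0.0022  0.    ]
tip [0.5738 0.0747 0.0178] in skid [-0.0742  0.0824] in bay [-0.1407  0.0801] [-3.1404 -0.1119  0.1502] [-14.1187  -5.117    9.3357]
[-0.13540005 -0.07901207 -0.1487    ]
```

Both ends stall at the same bay x (-135.4 mm), so the skid is square and seated. Retreating.

>>> {"name": "carry_out", "arguments": {"plan": [[[-3,0,-0.4,0,0,0,0],[-6,0,-0.7,0,0,0,0],[-15,0,-1.8,0,0,0,0],[-20,0,-2.4,0,0,0,0],[-20,0,-2.4,0,0,0,0],[-20,0,-2.4,0,0,0,0],[2.4,0,-20,0,0,0,0],[2.4,0,-20,0,0,0,0],[2.4,0,-20,0,0,0,0],[2.4,0,-20,0,0,0,0],[2.4,0,-20,0,0,0,0],[0,0,0,0,0,0,0],[0,0,0,0,0,0,0],[0,0,0,0,0,0,0],[0,0,0,0,0,0,0]]]}}

```text
time_s: 27.22
ee_pos: [0.4969, 0.0634, 0.0713]
eef_rot: [-3.14, -0.115, 0.15]
force: [-0.2, -0.6, -1.2]
grip_width: 0.0005
grip_force: 0.0
```

```bash
python3 m.py .661 .005 .149 top
python3 - <<'E'
from station import optics
import cv2
c=optics.camera("scene");cv2.imwrite("pics/end.png",cv2.resize(c["pixels"][100:310,150:500,::-1],None,fx=2.2,fy=2.2,interpolation=cv2.INTER_CUBIC))
E
```

```text
skid [0.6594 0.0041 0.1384] [np.float64(0.38789282217856486), 76] in bay [-0.0665 -0.0024 -0.0103]
tip [0.4916 0.0625 0.118 ] in skid [-0.1582  0.081 ] in bay [-0.2238  0.0802] [-3.1401 -0.1148  0.1503] [-0.2805 -0.0087  0.2532]
```

View pics/end.png

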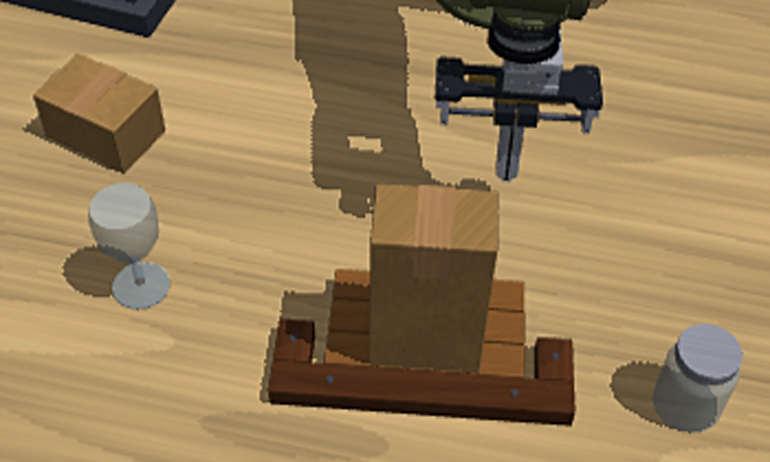

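The skid lies square in the bay against the back batten (crop (325,365) to (525,375)). The carton is upright, the jar, goblet and box stand where they were, and the gripper is clear at (510,170).

```bash
python3 -c "
from station import ctrl
print(ctrl.hand_in())"
```

```text
the job is handed in; nothing more can be done
None
```

The job is handed in: the skid sits square against the back batten between the side battens, with the carton upright and untouched, the jar, goblet and small box where they stood, and the robot clear, at about 27 s of the 72 s allowed.

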